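# Park the stop pin and load the labelling stand

### The job

The stop pin on the sloping labelling stand is still set for short cartons: pull it up by its T-handle and twist it counter-clockwise (seen from above) into its rest notch so that it stays up by itself. Lay the long flat black carton on the slope, lengthways, so that it slides under the raised pin and rests snugly in the bottom corner against both fences. Leave the loose battery pack and the label reel where they are.

Things in the scene. Friction and masses are not known exactly. Their poses are not given: they have to be found in the camera images.
- deck: Sloping low-friction bare-metal plate of the stand, 130 x 290 mm. Origin: bottom corner, on its upper surface, where the fences' inner faces meet. z: upward normal (21 deg off vertical). x: up the slope away from the side fence (plate at 0 to 130 mm). y: down the slope to the end fence (plate at -290 to 0). Fences: outside x=0 and y=0, 8 mm thick, 14 mm high above the plate; other two edges open.
- seat (a point): Point on the stand where the carton's centre is when seated: 25 mm from the side fence, 79 mm from the end fence, 10 mm above the plate. Same axes as the plate; the carton's length lies along y.
- pin_foot (a point): Point on the plate under the stop pin's vertical axis (plate x 25, y -28 mm). Axes of the plate. The 12 mm pin hangs from a level bridge arm 34 mm wide (along the slope), whose underside is 46 mm and top 60 mm above this point; the arm runs from 26 mm on the near side of the pin to a post beyond the plate's high x edge. The stand is fixed; place and turn vary.
- handle (a point): Centre of the black T-handle on the upright stop pin: a bar 76 mm long (its y), 14 mm wide (x), 18 mm high (z up), on a 12 mm stem with a 20 mm boss for 7 mm under the bar. Pull straight up, twist about the vertical; the point moves and turns with it. Below is a slotted steel collar 42 mm across, whose tall ears end 17 mm under the bar when the pin is down.
- pin_lift (a joint): Height of the stop pin, m: 0 down (tip 5 mm above the plate, blocking the slope), at most 0.046. A spring pulls it down, about 8 N at 0 and 16 N at the top. A cross-pin on the stem runs in the collar's deep slot: below 0.033 it cannot twist. Raised, twisted and let down, it stands loosely on the flat land at 0.032, or drops into the shallow rest notch at 0.028 and stays.
- pin_twist (a joint): Twist of the handle, rad, about the vertical, counter-clockwise seen from above: 0 in the deep slot, 1.31 (75 degrees) at the rest notch, stops at -0.04 and 1.42. Tall ears of the collar stand just beyond the notch; sloping sides guide the cross-pin into it from within about 0.1 rad.
- carton_mid (a point): Centre of the long flat black carton, 50 x 158 x 20 mm (its own x, y, z axes), about 0.09 kg, lying flat on the bench at the right; grasp across the 50 mm width.
- battery: Loose battery pack in a black sleeve, 46 x 120 x 10 mm, flatter and shorter than the carton; origin at the centre of its underside. Bystander.
- reel: White reel of label tape lying flat, 84 mm across, 22 mm high, origin at the centre of its underside. Bystander.

How it is judged:
By the outcome, as a careful person would: the job done as asked, in the order asked, and still so for the second after the job is handed in, with the robot touching nothing.
It also fails if it takes over 58 s, if anything falls off the work surface, if the arm or the gripper's body presses on something with over 40 N, if the wrist force passes 120 N, or if a joint passes its speed limit or range.

### The arm

A 6-joint arm with a two-finger parallel gripper is mounted at the origin on a cart in front of the work surface, level with it; the furniture and walls round the work are solid. World frame = base frame: x ahead of the robot, y to its left, z up, the work surface at z = 0. Lengths are in m, angles in degrees, forces in N, time in s.
With the tool pointing down it reaches from about 0.35 to 0.875 m from the base axis. Payload 4.2 kg.
Tool frame: the origin (TCP) lies midway between the tips of the shut fingers; the grasp point (between the pads) lies 19 mm behind it; z points along the fingers, y is the line along which they close (so a half turn about z gives the same grasp; the last joint's range is limited). The gripper opens to 87 mm and grips with 3 to 60 N. Pads are 19 mm wide; open, the fingers measure 117 mm over their backs; the gripper's body (75 mm by 190 mm) begins 51 mm behind the grasp point.
Start: joints at [-56.23, 22.042, 0.453, 0, -68.411, -14.817], TCP at [0.203, -0.591, 0.223] pointing down, gripper open.
Joint ranges: [-179.83, 179.83], [-69.29, 118.12], [-61.27, 80.66], [-181.25, 117.63], [-171.15, -9.14], [-177.46, 177.46]. Speed limits (degrees/s): [159.86, 159.86, 180, 180, 180, 180].

### API

Orientations are given as [roll, pitch, yaw] about the fixed x, y, z axes, in that order (R = Rz(yaw) Ry(pitch) Rx(roll)).
In Python, from workcell import env gives the robot as it stands. The module is installed in compiled form; this text tells all that it offers. Calls block until the motion is done:
- env.goto(position, orientation): joint-space move of the TCP to a pose.
- env.move_straight(position, rotation=None, rate=0.15, force_limit=None): straight line of the TCP; rotation=None keeps the orientation; rate is the mean speed in m/s. With force_limit (N) it stops when the force on the tool has changed by that much, and returns True; else False.
- env.set_joints(angles): joint-space move.
- env.gripper_to(opening, grasp_force=None): opening from 0.0 (shut) to 1.0 (fully open); grasp_force is the grip in N (None keeps the last); returns when the fingers have stopped.
- env.dwell(seconds).
- env.inverse_kinematics(position, orientation): joint angles nearest the present ones, or None.
- env.read_state(): the state.
- env.grab_frame(name): name is "side" or "top"; returns a dict with "image" (400x640x3 uint8, blue, green, red), "fx", "fy", "cx", "cy" (pixels), "position" and "orientation" of the camera in the world. Camera axes: x right, y up, looking along -z (the intrinsics and any distortion apply to the point x, -y, -z); pixel columns grow to the right and rows downward; lengths in m; the calibration is good to about 2 mm. A picture is of the moment at which its call begins. There is no depth.
A pose or a line that the arm cannot do raises env.Unreachable and nothing moves.
- env.close_job(): hands the job in; it is judged then, once.
Trained networks look in a picture, given as the dict that the camera call returned (one of the last four; its "shot" number tells which), for a name from the list of things; names that differ only in an ending like _2 or _b are one class to them, and where a whole thing is asked for, a point or a joint stands for the part that bears it (a point fixed in the world has none). Each returns a list of dicts, best first, with "score" (0 to 1); they miss things now and then, are a little off and sometimes report something else, mostly with a low value. They report only what shows in the picture. A call takes as long as a camera call.
- env.search_frame(picture, thing): "xyz" ([x, y, z] in m, in world coordinates, good to about 4 mm: the middle of the surface that is visible of it).
- env.trace(picture, thing): "mask" (400x640 bool, what is visible of it).
The state is a dict: "clock": time; "joint_positions": joint angles; "qvel": joint speeds; "joint_torque": joint torques, N m; "position": TCP position; "tool_rot": TCP orientation; "force": force on the tool from outside, world axes, zero at the start; "wrist_torque": the same for the moment, N m; "opening": opening from 0.0 (shut) to 1.0 (fully open); "finger_force": force on a finger pad.
Only numpy, scipy, OpenCV 4.12 (cv2) and the standard library are available. Lean on these libraries where they do the work, as an engineer would, in place of code of your own. Each camera call takes 0.05 s, during which the arm holds its last target. There are 200 camera calls.

## Working session

There is one attempt and no reset: what is moved stays moved. The work goes in short steps, each a Python script; the robot and the scene stay as the last script left them, time stands still between calls to the robot, and variables do not carry over. Pictures are saved under pics/ and viewed, at most 10 in all, crops included, and the job is handed in when it is done.

```bash
mkdir -p pics; ls; python3 - <<'E'
from workcell import env
import cv2,numpy as np
s=env.read_state();print(s['clock'],s['position'],s['tool_rot'],s['opening'])
for n in('top','side'):
    f=env.grab_frame(n);cv2.imwrite(f'pics/{n}0.png',f['image'])
    print(n,{k:v for k,v in f.items() if k!='image'})
    for t in('deck','handle','carton_mid','battery','reel'):
        for r in env.search_frame(f,t)[:2]:print(t,np.round(r['xyz'],3),round(r['score'],2))
    
print(env.read_state()['clock'])
E
```

```text
pics
0.0 [ 0.20281888 -0.59052531  0.22145806] [ 1.79873790e+02 -5.18192053e-03 -1.61058743e+02] 0.9996268388104045
top {'fx': 506.7407574019899, 'fy': 506.7407574019899, 'cx': 322.9145313505201, 'cy': 206.34549291961014, 'position': array([ 0.3033434 , -0.00337123,  1.55131619]), 'orientation': array([  4.97245223,  -1.22781957, -88.6094389 ]), 'shot': 1}
deck [0.513 0.186 0.182] 0.67
deck [0.527 0.056 0.09 ] 0.64
handle [0.515 0.188 0.182] 0.58
carton_mid [ 0.45  -0.302  0.024] 0.7
battery [0.365 0.15  0.01 ] 0.55
reel [0.404 0.303 0.021] 0.74
side {'fx': 396.22536866824396, 'fy': 396.22536866824396, 'cx': 324.3385810664735, 'cy': 205.7035586973968, 'position': array([-0.43565117, -0.27862517,  0.55275927]), 'orientation': array([ 64.20611045,   1.13142733, -73.52918787]), 'shot': 2}
deck [0.516 0.045 0.091] 0.62
carton_mid [ 0.436 -0.305  0.02 ] 0.84
battery [0.372 0.106 0.011] 0.58
0.6
```

View pics/top0.png

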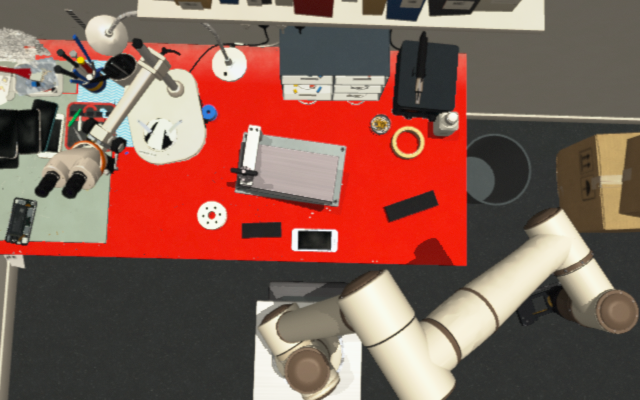

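View pics/side0.png

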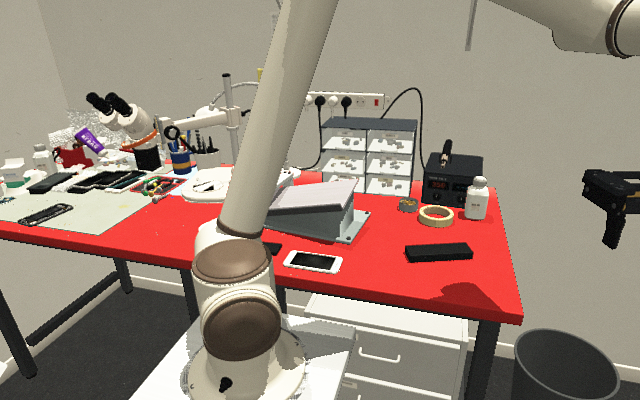

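```bash
python3 - <<'E'
import cv2
a=cv2.imread('pics/top0.png')[115:215,225:358];cv2.imwrite('pics/c1.png',cv2.resize(a,None,fx=6,fy=6,interpolation=cv2.INTER_CUBIC))
a=cv2.imread('pics/side0.png')[165:255,245:378];cv2.imwrite('pics/c2.png',cv2.resize(a,None,fx=6,fy=6,interpolation=cv2.INTER_CUBIC))
E
```

```text
(no output)
```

View pics/c1.png

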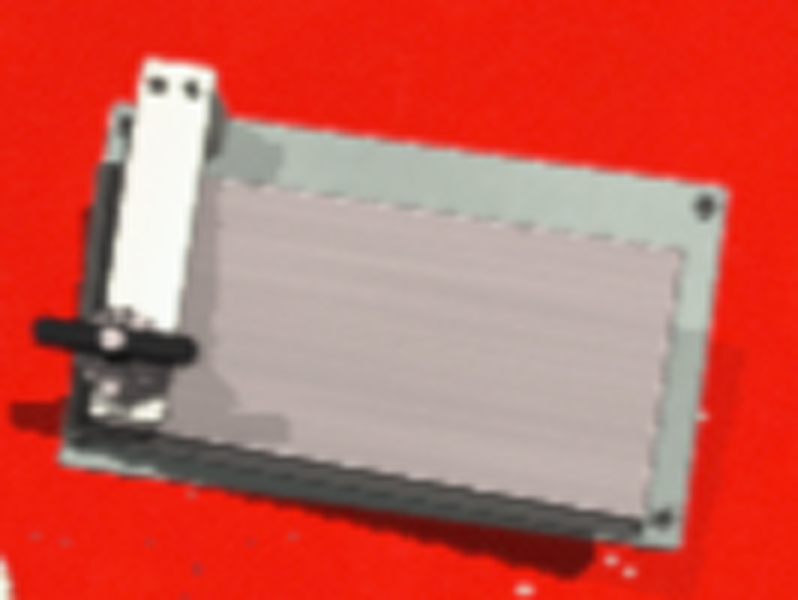

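View pics/c2.png

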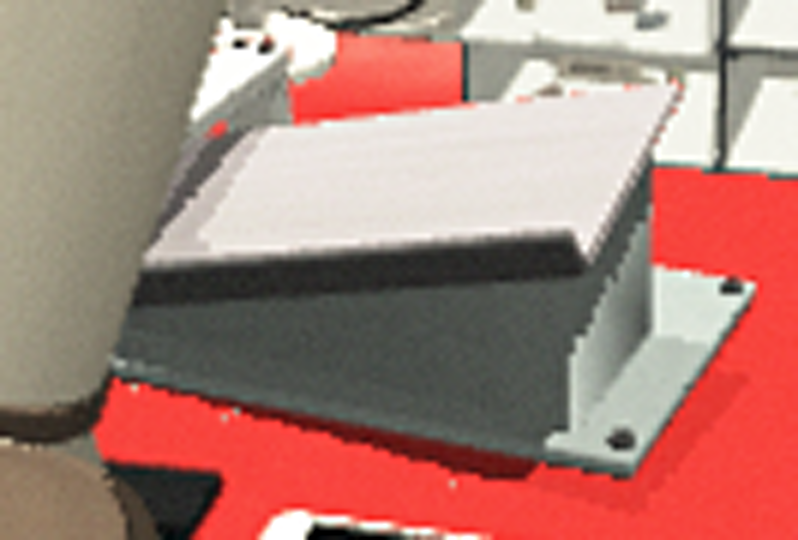

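```bash
cat > h.py <<'E'
import numpy as np,cv2
from scipy.spatial.transform import Rotation as Ro
from scipy.optimize import least_squares
def proj(f,P):
    R=Ro.from_euler('xyz',f['orientation'],degrees=True)
    p=R.inv().apply(np.atleast_2d(P)-f['position'])
    return np.c_[f['cx']+f['fx']*p[:,0]/-p[:,2],f['cy']-f['fy']*p[:,1]/-p[:,2]]
def unproj(f,uv,z):
    uv=np.atleast_2d(uv).astype(float)
    d=np.c_[(uv[:,0]-f['cx'])/f['fx'],-(uv[:,1]-f['cy'])/f['fy'],-np.ones(len(uv))]
    d=Ro.from_euler('xyz',f['orientation'],degrees=True).apply(d)
    return f['position']+d*((z-f['position'][2])/d[:,2])[:,None]
def eul(xc,yc,zc): return Ro.from_matrix(np.c_[xc,yc,zc]).as_euler('xyz',degrees=True)
E
cat > fit.py <<'E'
from h import *
from workcell import env
T=env.grab_frame('top');S=env.grab_frame('side')
c=lambda l,o:np.array(l)/6-1/12*0+np.array(o)
# plate-frame points -> crop px
tp=[(.13,-.29,0),(0,-.29,.014)];tu=c([(685,248),(646,517)],(225,115))
sp=[(.13,-.29,0),(0,-.29,.014),(0,-.29,0)];su=c([(680,88),(575,232),(588,266)],(245,165))
lines=[((.13,-.29,0),(.13,-.11,0),c((218,183),(225,115))),((0,-.29,.014),(0,-.03,.014),c((172,437),(225,115)))]
def stand(q):
    # z tilted 21deg: direction phi relative to yaw
    ax=np.array([np.cos(q[4]),np.sin(q[4]),0])*np.radians(21)
    return Ro.from_euler('z',q[3])*Ro.from_rotvec(ax),q[:3]
def res(q):
    R,t=stand(q);g=lambda P:R.apply(np.atleast_2d(P))+t
    r=[proj(T,g(tp))-tu,proj(S,g(sp))-su]
    out=[x.ravel() for x in r]
    for a,b,m in lines:
        A,B=proj(T,g([a,b]));d=(B-A)/np.hypot(*(B-A));out.append([d[0]*(m-A)[1]-d[1]*(m-A)[0]])
    foot=g((.025,-.028,0))[0]
    # bridge arm near end, level, top 60mm over foot, 26mm near side
    ex=R.apply([1,0,0]);ex[2]=0;ex/=np.linalg.norm(ex);ey=np.array([-ex[1],ex[0],0])
    top=foot+[0,0,.060]
    out.append((proj(T,[top-.026*ex+.017*ey,top-.026*ex-.017*ey])-c([(91,416),(164,419)],(225,115))).ravel())
    hz=foot+[0,0,q[5]]
    out.append((proj(T,hz)-c((115,342),(225,115))).ravel())
    return np.concatenate(out)
best=min((least_squares(res,[.45,.15,.06,y,p,.12],loss='soft_l1') for p in np.arange(-3,3,.75) for y in(-.1,)),key=lambda r:r.cost)
q=best.x;R,t=stand(q);print(best.cost,q.round(4));print(np.round(res(q),1))
print('axes\n',R.as_matrix().round(3))
foot=R.apply([.025,-.028,0])+t
e=unproj(T,c([(35,330),(195,352)],(225,115)),foot[2]+q[5])
print('foot',foot,'handletop',foot[2]+q[5],'bar',e,np.linalg.norm(e[1]-e[0]),'bar yaw',np.degrees(np.arctan2(*(e[0]-e[1])[1::-1])))
k=env.trace(T,'carton_mid')[0];m=k['mask'];print(k['score'],m.sum())
cn=max(cv2.findContours(m.astype('uint8'),0,2)[0],key=cv2.contourArea).reshape(-1,2)
w=unproj(T,cn,.02)[:,:2];rc=cv2.minAreaRect((w*1000).astype('float32'));b=cv2.boxPoints(rc)
print('carton',rc)
hm=env.trace(T,'handle')
for k in hm[:1]: print('handle px',np.argwhere(k['mask']).mean(0)[::-1],k['mask'].sum(),k['score'])
np.savez('fit.npz',R=R.as_matrix(),t=t,foot=foot)
E
python3 fit.py
```

```text
2.109359804780844 [ 0.4932  0.2166  0.0287 -0.1368 -2.3956  0.1319]
[-0.4 -0.2 -1.2  0.5  0.3 -0.   0.5  0.7  0.2 -0.7 -0.7  0.6  0.3 -0.4
 -0.2  0.6  0.1 -0.1]
axes
 [[ 0.965  0.164 -0.205]
 [-0.099  0.951  0.294]
 [ 0.243 -0.263  0.934]]
foot [0.51272354 0.18753347 0.04215403] handletop 0.17403562643408407 bar [[0.51705622 0.22428048 0.17403563]
 [0.50894153 0.1511971  0.17403563]] 0.0735324955818145 bar yaw 83.66421093299057
0.77 869
carton ((445.5572814941406, -301.4410705566406), (53.12476348876953, 163.1724090576172), 20.365968704223633)
handle px [244.35344828 171.79310345] 116 0.51
```

```bash
cat >> h.py <<'E'
def down(yaw_y): # tool down, closing axis at world yaw (deg)
    a=np.radians(yaw_y);y=np.array([np.cos(a),np.sin(a),0]);z=np.array([0,0,-1.]);return eul(np.cross(y,z),y,z)
E
python3 - <<'E'
from h import *
from workcell import env
foot=np.load('fit.npz')['foot']
for s in(0,180):
    for tw in(0,75):print(s,tw,env.inverse_kinematics([foot[0],foot[1],.18],down(-6.5+s+tw)))
P=[foot[0],foot[1],.26]
j=[env.inverse_kinematics(P,down(-6.5+s)) for s in(0,180)]
j2=[env.inverse_kinematics(P,down(-6.5+s+75)) for s in(0,180)]
s=[0,180][int(np.argmin([max(abs(a[5]),abs(b[5])) for a,b in zip(j,j2)]))];print('use',s)
env.goto(P,down(-6.5+s));env.gripper_to(.5,40)
f=env.grab_frame('side');print(env.search_frame(f,'handle')[:2],proj(f,[foot[0],foot[1],.165]),env.read_state()['clock'])
u=proj(f,[foot[0],foot[1],.165])[0].astype(int);print(u)
a=f['image'][u[1]-50:u[1]+50,u[0]-65:u[0]+65];cv2.imwrite('pics/c3.png',cv2.resize(a,None,fx=6,fy=6,interpolation=2))
E
```

```text
0 0 [ 37.1103985   16.42458635 -14.37640879   0.         -59.19900486
 136.3896015 ]
0 75 [ 3.71103985e+01  1.64245863e+01 -1.43764088e+01 -2.54444375e-14
 -5.91990049e+01 -1.48610398e+02]
180 0 [ 37.1103985   16.42458635 -14.37640879   0.         -59.19900486
 -43.6103985 ]
180 75 [ 3.71103985e+01  1.64245863e+01 -1.43764088e+01  2.54444375e-14
 -5.91990049e+01  3.13896015e+01]
use 180
[{'xyz': [0.5088, 0.1853, 0.1712], 'score': 0.51}] [[263.38932739 169.57918601]] 4.8333
[263 169]
```

View pics/c3.png

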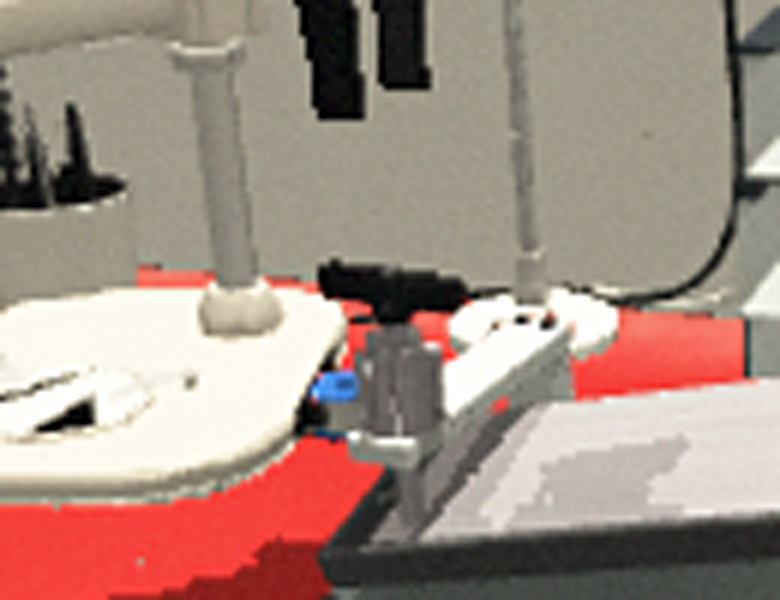

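```bash
python3 - <<'E'
from h import *
from workcell import env
foot=np.load('fit.npz')['foot']
def st(l):
    s=env.read_state();print(l,round(s['clock'],2),s['position'].round(4),s['force'].round(1),s['wrist_torque'].round(2),round(s['opening'],3),s['finger_force'])
p=np.array([foot[0],foot[1],.155])
print(env.move_straight(p,rate=.1,force_limit=8));st('down')
env.gripper_to(0,12);st('soft grip')
E
```

```text
False
down 6.03 [0.5132 0.1878 0.1557] [0.4 0.1 0.1] [-0.02  0.06  0.01] 0.499 0.0
soft grip 6.59 [0.5151 0.1878 0.1555] [ 5.5 -1.9 -3.5] [-0.53 -1.8  -0.04] 0.217 11.996640712022781
```

```bash
python3 - <<'E'
from h import *
from workcell import env
def st(l):
    s=env.read_state();print(l,round(s['clock'],2),s['position'].round(4),s['force'].round(1),s['wrist_torque'].round(2),round(s['opening'],3),s['finger_force'])
env.gripper_to(.4)
env.move_straight([.517,.1878,.1645],rate=.05)
env.gripper_to(0,12);st('soft grip')
E
```

```text
soft grip 8.07 [0.5159 0.1879 0.1643] [-4.7  2.2  2.7] [0.61 1.38 0.02] 0.16 11.993662565946579
```

```bash
python3 - <<'E'
from h import *
from workcell import env
def st(l):
    s=env.read_state();print(l,round(s['clock'],2),s['position'].round(4),s['force'].round(1),s['wrist_torque'].round(2),round(s['opening'],3),s['finger_force']);return s
p=np.array([.5157,.1876,.1645])
env.move_straight(p,rate=.05)
env.gripper_to(0,58);st('grip')
print(env.move_straight(p+[0,0,.030],rate=.06,force_limit=45));st('30')
print(env.move_straight(p+[0,0,.0415],rate=.06,force_limit=45));st('41')
j=np.array(env.read_state()['joint_positions'])
for d in (8,30):
    env.set_joints(j+[0,0,0,0,0,d]);s=st(f'tw{d}');print(s['tool_rot'].round(1))
    if abs(s['wrist_torque'][2])>2: break
f=env.grab_frame('top');cv2.imwrite('pics/t1.png',cv2.resize(f['image'][115:215,215:348],None,fx=6,fy=6,interpolation=2))
E
```

```text
grip 8.54 [0.5157 0.1878 0.1644] [-1.6  2.8 -0.2] [0.92 0.65 0.02] 0.15 57.99258470535278
False
30 9.19 [0.5155 0.1878 0.194 ] [  1.8   4.7 -13.4] [ 1.48 -0.74  0.02] 0.154 57.989224791526794
False
41 9.53 [0.5155 0.1877 0.205 ] [  3.2   5.2 -14.2] [ 1.48 -0.96 -0.01] 0.152 57.98828423023224
tw8 9.79 [0.5155 0.1878 0.2039] [  3.9   4.7 -15.2] [ 1.28 -1.24 -0.02] 0.154 57.98885107040405
[179.9   0.  -88.5]
tw30 10.25 [0.5158 0.1878 0.2039] [  5.2   4.1 -15. ] [ 1.28 -1.34 -0.02] 0.155 57.99001157283783
[180.    0.  -66.5]
```

```bash
python3 - <<'E'
from h import *
from workcell import env
def st(l):
    s=env.read_state();print(l,round(s['clock'],2),s['position'].round(4),s['force'].round(1),s['wrist_torque'].round(2),round(s['opening'],3),s['tool_rot'].round(1));return s
j=np.array(env.read_state()['joint_positions'])
env.set_joints(j+[0,0,0,0,0,45]);s=st('tw75')
p=s['position']
x,y=.5157,.1878
for z in(.1975,.1945,.1925):
    env.move_straight([x,y,z],rate=.05);st(z)
env.gripper_to(.35);st('open')
env.move_straight([x,y,.30],rate=.2)
for n in('side','top'):
    f=env.grab_frame(n);u=proj(f,[x,y,.2])[0].astype(int)
    cv2.imwrite(f'pics/{n}2.png',cv2.resize(f['image'][u[1]-35:u[1]+60,u[0]-65:u[0]+65],None,fx=4,fy=4,interpolation=2))
a=[cv2.imread(f'pics/{n}2.png') for n in('side','top')];cv2.imwrite('pics/d2.png',cv2.resize(np.hstack(a),(798,292)))
E
```

```text
tw75 11.07 [0.5161 0.1881 0.203 ] [  3.7   4.9 -14.5] [ 1.43 -1.18 -0.01] 0.152 [-179.9    0.   -21.5]
0.1975 11.35 [0.5161 0.1881 0.1964] [  3.8   5.6 -13.7] [ 1.49 -1.15  0.04] 0.158 [-179.9    0.   -21.5]
0.1945 11.6 [0.5161 0.1882 0.1937] [  3.    4.5 -13.7] [ 1.42 -1.06  0.01] 0.155 [-179.9    0.   -21.5]
0.1925 11.85 [0.5162 0.1882 0.1924] [  2.5   5.2 -10.4] [ 1.43 -0.76 -0.03] 0.156 [-179.9   -0.   -21.5]
open 12.48 [0.5157 0.1877 0.1927] [ 0.4 -0.5  0.6] [-0.05  0.21 -0.02] 0.348 [-180.     0.   -21.5]
```

View pics/d2.png

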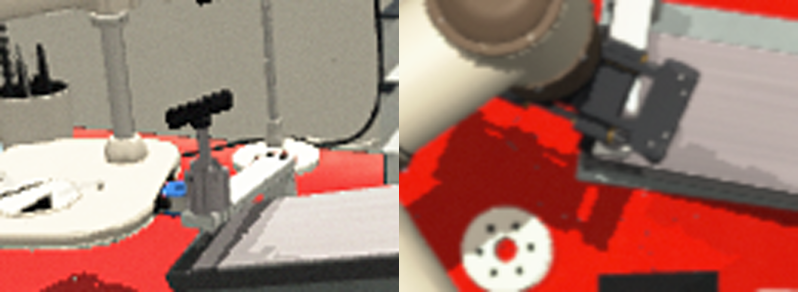

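```bash
python3 - <<'E'
from h import *
from workcell import env
def st(l):
    s=env.read_state();print(l,round(s['clock'],2),s['position'].round(4),s['force'].round(1),round(s['opening'],3),s['finger_force'],s['joint_positions'].round(0));return s
d=np.load('fit.npz');R=d['R'];t=d['t']
c=np.array([.4456,-.3014,0]);off=.045;yw=20.4
def place(s,P): return eul(s*R[:,1],s*R[:,0],-R[:,2]),R@np.array(P)+t
C={}
for s in(1,-1):
    o=down(yw+(0 if s>0 else 180));tx=Ro.from_euler('xyz',o,degrees=True).as_matrix()[:,0]
    g=c-off*tx
    po,pp=place(s,(.045,-.19,.08));C[s]=(o,g,env.inverse_kinematics(g+[0,0,.1],o),po,pp,env.inverse_kinematics(pp,po));print(s,g,C[s][2],pp,C[s][5])
s=min((k for k in C if C[k][2] is not None and C[k][5] is not None),key=lambda k:max(abs(C[k][2][5]),abs(C[k][5][5])))
o,g,_,po,pp,_=C[s];print('s',s)
env.goto(g+[0,0,.1],o);env.gripper_to(.85)
env.move_straight(g+[0,0,.006],rate=.12,force_limit=8);st('at')
env.gripper_to(0,8);q=st('soft')
env.gripper_to(0,30);st('grip')
env.move_straight(g+[0,0,.15],rate=.2);st('up')
f=env.grab_frame('top');cv2.imwrite('pics/t3.png',cv2.resize(f['image'][100:300,220:460],None,fx=3,fy=3))
np.save('s.npy',s)
E
```

```text
1 [ 0.46128574 -0.34357769  0.        ] [-2.05491576e+01  2.39089151e+01 -1.59912599e+01 -2.54444375e-14
 -5.00998251e+01 -1.39050842e+02] [0.48900593 0.05505053 0.16434137] [ 36.68494816   9.42840308 -39.86061006  30.12291295 -45.54006973
 113.23633582]
-1 [ 0.42991426 -0.25922231  0.        ] [-1.25273592e+01  1.77045345e+01 -2.61589017e+01  2.54444375e-14
 -4.61365639e+01  3.29273592e+01] [0.48900593 0.05505053 0.16434137] [ 36.68494816   9.42840308 -39.86061006  30.12291295 -45.54006973
 -66.76366418]
s -1
at 17.0 [ 0.4305 -0.2594  0.0065] [ 0.1 -0.6 -0.1] 0.848 0.0 [-13.  26. -31.   0. -33.  33.]
soft 17.55 [ 0.4303 -0.2593  0.0064] [-0.3  1.4  2.2] 0.578 7.964998483657837 [-13.  26. -31.   0. -33.  33.]
grip 17.77 [ 0.4303 -0.2593  0.0064] [-0.1  0.7  4.2] 0.574 29.921351373195648 [-13.  26. -31.   0. -33.  33.]
up 18.63 [ 0.4287 -0.2588  0.1486] [-0.2  1.2 -1.6] 0.572 29.919885993003845 [-13.  14. -23.  -0. -53.  33.]
```

View pics/t3.png

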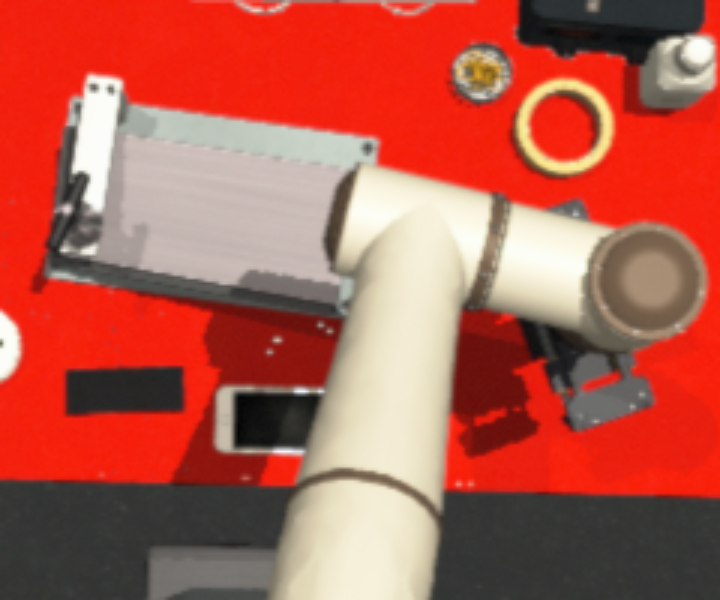

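```bash
python3 - <<'E'
from h import *
from workcell import env
def st(l):
    s=env.read_state();print(l,round(s['clock'],2),s['position'].round(4),s['force'].round(1),round(s['opening'],3),'plate',(R.T@(s['position']-t)).round(4));return s
d=np.load('fit.npz');R=d['R'];t=d['t'];s=float(np.load('s.npy'))
o=eul(s*R[:,1],s*R[:,0],-R[:,2]);W=lambda *P:R@np.array(P)+t
env.goto(W(.045,-.19,.13),o);st('above')
env.move_straight(W(.045,-.19,.03),rate=.15,force_limit=15)
print(env.move_straight(W(.045,-.19,.002),rate=.03,force_limit=4));q=st('touch')
h=R.T@(q['position']-t)
env.gripper_to(.65);st('open')
env.dwell(.5)
f=env.grab_frame('side');a=f['image'][140:240,200:370]
env.move_straight(W(h[0],h[1],.09),rate=.15);env.dwell(.3)
f2=env.grab_frame('side');b=f2['image'][140:240,200:370]
cv2.imwrite('pics/e.png',cv2.resize(np.vstack([a,b]),None,fx=3,fy=3,interpolation=2))
print([r for r in env.search_frame(f2,'carton_mid')[:2]],W(.025,-.079,.02))
E
```

```text
above 20.18 [0.4786 0.0693 0.2106] [-0.3  0.3 -1.5] 0.57 plate [ 0.0448 -0.1903  0.1295]
True
touch 21.71 [0.5042 0.0339 0.0973] [-0.3  0.6  2.2] 0.57 plate [ 0.0455 -0.19    0.0081]
open 22.18 [0.5032 0.0336 0.0969] [ 0.4  0.8 -0.1] 0.646 plate [ 0.0444 -0.1903  0.0078]
[{'xyz': [0.4926, 0.1313, 0.0779], 'score': 0.7}, {'xyz': [0.3752, 0.1145, 0.0118], 'score': 0.7}] [0.50024516 0.14492766 0.07424819]
```

View pics/e.png

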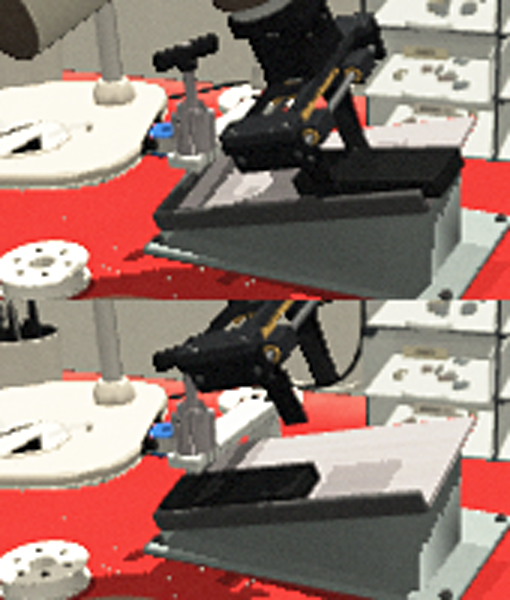

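```bash
python3 - <<'E'
from h import *
from workcell import env
def st(l):
    s=env.read_state();print(l,round(s['clock'],2),s['force'].round(1),'plate',(R.T@(s['position']-t)).round(4));return s
d=np.load('fit.npz');R=d['R'];t=d['t'];s=float(np.load('s.npy'))
W=lambda *P:R@np.array(P)+t
env.move_straight(W(.028,-.205,.06),rate=.2);env.gripper_to(0)
env.move_straight(W(.028,-.205,.010),rate=.12,force_limit=15)
print(env.move_straight(W(.028,-.160,.010),rate=.03,force_limit=4));st('pushy')
env.move_straight(W(.028,-.19,.010),rate=.12)
env.move_straight(W(.028,-.19,.05),rate=.15)
env.move_straight(W(.095,-.115,.05),rate=.2)
env.move_straight(W(.095,-.115,.010),rate=.12,force_limit=15)
print(env.move_straight(W(.055,-.115,.010),rate=.03,force_limit=4));st('pushx')
env.move_straight(W(.085,-.115,.010),rate=.12)
env.move_straight(W(.085,-.19,.10),rate=.2)
env.goto([.40,-.20,.30],down(180));st('away')
f=env.grab_frame('top');m=env.trace(f,'carton_mid')
for k in m[:2]:
    cn=max(cv2.findContours(k['mask'].astype('uint8'),0,2)[0],key=cv2.contourArea);print(k['score'],k['mask'].sum(),cv2.boundingRect(cn))
im=cv2.resize(f['image'][115:215,225:358],None,fx=6,fy=6,interpolation=2)
for P in [(0,-.158,.02),(.05,-.158,.02),(.05,-.06,.02)]:
    u=(proj(f,W(*P))[0]-[225,115]+.5)*6;cv2.circle(im,tuple(int(v) for v in u),3,(0,255,0),-1)
cv2.imwrite('pics/g.png',im)
g=env.grab_frame('side');cv2.imwrite('pics/g2.png',cv2.resize(g['image'][140:240,200:370],None,fx=4,fy=4))
print(env.search_frame(g,'handle')[:1])
E
```

```text
True
pushy 27.02 [ 0.8 -0.2  0.2] plate [ 0.0276 -0.1679  0.0097]
True
pushx 29.94 [ 1.3 -1.   0.1] plate [ 0.0617 -0.1149  0.0104]
away 32.2 [ 0.8 -0.2  0.2] plate [ 0.0171 -0.4821  0.1489]
0.92 698 (238, 172, 52, 23)
0.7 2153 (255, 144, 83, 54)
[{'xyz': [0.512, 0.1854, 0.1966], 'score': 0.72}]
```

View pics/g.png

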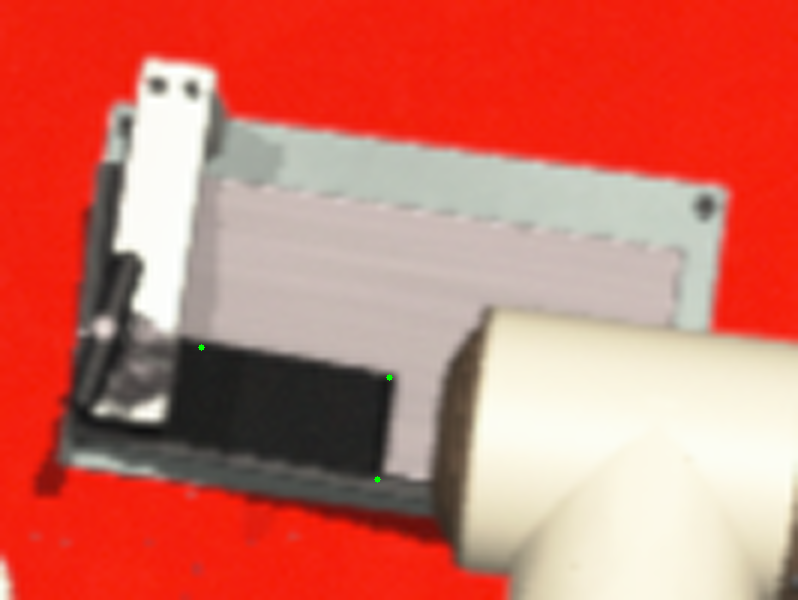

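View pics/g2.png

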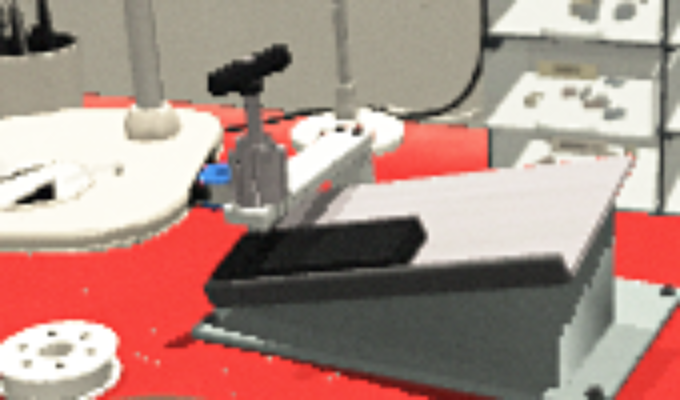

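```bash
python3 -c "
from workcell import env
print(env.close_job())"
```

```text
the job is handed in; nothing more can be done
None
```

The job is handed in: the pin was raised, twisted 75° counter-clockwise and left standing in its rest notch, and the carton slid under it and was nudged against both fences. The battery pack and reel were not touched, and I last read the clock at about 32 s; the hand-in returned no verdict.

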